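Pack the paint jars and hold the caddy handle up

TASK

Pack up the model-making paints: stand the red-capped jar upright in the caddy's red tray and the blue-capped jar in the blue tray, without dropping them, and let go of them. Then squeeze the caddy's black handle grip so that its yellow side button goes fully in, pull the handle straight up past the first stop to its second stop, and finish while still holding it fully extended with the button squeezed in, so that I can unlatch the caddy. Leave the model tank, the glue bottle and the brush pot alone.

Things in the scene. Friction and masses are not known exactly. Their poses are not given: they have to be found in the camera images.
- red_jar: paint jar with a red cap and red paint seen through its clear body, a round cylinder 35 mm in diameter and 55 mm tall (cap: the top 22 mm), 35 to 70 g, standing upright and loose on the cutting mat; origin: centre of its underside, z up
- blue_jar: paint jar with a blue cap and blue paint seen through its clear body, a round cylinder 35 mm in diameter and 55 mm tall (cap: the top 22 mm), 35 to 70 g, standing upright and loose on the cutting mat; origin: centre of its underside, z up
- red_tray: red open tray fixed in the caddy, 164 mm (x) by 84 mm (y) outside, walls 3 mm thick and 22 mm high, floor 3 mm thick, its centre 61 mm to one side of the handle (which side varies); origin: centre of its underside, 8 mm above the bench, so a jar in it stands 11 mm above the bench.
- blue_tray: blue open tray fixed in the caddy, 164 mm (x) by 84 mm (y) outside, walls 3 mm thick and 22 mm high, floor 3 mm thick, its centre 61 mm to one side of the handle (which side varies); origin: centre of its underside, 8 mm above the bench, so a jar in it stands 11 mm above the bench.
- caddy: grey paint caddy latched to the bench (it cannot move): base plate 180 mm (x) by 214 mm (y), 8 mm thick, 30 mm end walls at its x ends, in its middle a black sleeve 64 by 34 mm, 70 mm tall, for the telescoping handle, a tray at either side (+y, -y). Origin: centre of its underside, z up, turned about the vertical by up to 23 degrees; trays and handle are parallel to it
- handle (a joint): height of the handle in m: 0 down, 0.05 first stop, 0.10 second stop (hard end of travel). With the button out a catch blocks it from rising more than 2 mm at the bottom and at the first stop; with the button kept in it slides past both. Spring and weight pull it down with 3 to 5 N throughout; it does not latch at the second stop: let go, it sinks back to the catch below
- handle_grip (a point): centre of the handle's grip, a black bar with two orange bands on steel telescoping tubes: 110 mm long along x, 24 mm thick (y), 30 mm high; 97 mm above the bench when down, over the middle of the caddy. It slides straight up and does not turn. To be gripped from above at its middle, fingers closing along its y
- button_face (a point): centre of the outer face of the yellow button, 44 mm long by 20 mm high, in the middle of the grip's +y side, 6 mm proud of it when out (grip and button are then 30 mm across). Fingers closing on the middle of the grip along y press it in; it takes 4 N to start and 10 N to go fully in, so grip with 25 N or more and keep gripping
- handle_button (a joint): travel of the yellow button in m: 0 out, 0.006 fully in; the catch is free from 0.004
- model_tank: half-painted sand-coloured model tank about 160 mm long, 88 mm wide and 64 mm high; bystander; origin: centre of its underside
- glue_bottle: small glue bottle with yellow cap, 38 mm in diameter, 85 mm tall; bystander; origin: centre of its underside
- brush_pot: blue ceramic pot, 72 mm in diameter and 80 mm tall, with brushes standing in it up to 195 mm; bystander; origin: centre of its underside
Mind the look-alikes: they are no part of the job. Leave any orange look-alike of the red_jar alone. What is shaped like the blue_jar but pink is not meant.

How it is judged:
By the outcome, as a careful person would: the job done as asked, in the order asked, and still so for the second after the job is handed in, while the arm keeps its last pose, push and grip.
It also fails if it takes over 67 s, if anything falls off the work surface, if the arm or the gripper's body presses on something with over 40 N, if the wrist force passes 120 N, or if a joint passes its speed limit or range.

ROBOT

A 6-joint arm with a two-finger parallel gripper is mounted at the origin on the work surface. World frame = base frame: x ahead of the robot, y to its left, z up, the work surface at z = 0. Lengths are in m, angles in rad, forces in N, time in s.
With the tool pointing down it reaches from about 0.225 to 0.875 m from the base axis. Payload 3.4 kg.
Tool frame: the origin (TCP) lies at the very end of the fingers, on their centre line; the grasp point (between the pads) lies 19 mm behind it; z points along the fingers, x is the direction in which the jaws open and shut, and the axes are right-handed (so a half turn about z gives the same grasp; the last joint's range is limited). The gripper opens to 85 mm and grips with 20 to 120 N. Pads are 22 mm wide; open, the fingers measure 114 mm over their backs; the gripper's body (76 mm by 85 mm) begins 54 mm behind the grasp point. The pads swing forward as they close: fully open they stand 13 mm farther back than shut.
Start: joints at [-1.273, 0.276, 1.505, -0, 1.361, -0.121], TCP at [0.234, -0.525, 0.231] pointing down, gripper open.
Joint ranges: [-2.89, 2.89], [-0.75, 2.08], [0.22, 2.7], [-1.18, 4.32], [0.11, 2.71], [-2.7, 2.7]. Speed limits (rad/s): [2.57, 2.57, 3.14, 3.14, 3.14, 3.14].

INTERFACE

Orientations are given as a unit quaternion [w, x, y, z].
In Python, from rig import manip gives the robot as it stands.
- The arm moves only by the tool carry_out, never from a script. Its argument "series" is a list of rows, each a list of 2 entries, a list of its own where there are three numbers: the shift along the tool's x, y, z in mm, then the turn about the tool's z in degrees. A call has 1 to 10 rows; each row shifts and turns the pose as measured when the row begins, along the tool's axes as they then stand; what a row does not reach is not made up. A row lasts 1/12 s, in which the tool goes at most 41.7 mm and 7.16 degrees, less where a joint would pass 70% of its speed; a pose out of reach is approached as far as the arm can. A call is refused whole if a number of a shift passes 41.7 or a number of a turn 7.16, either way. A call with a gripper value outside its range is refused whole. "fingers" is the finger opening in mm, from 0 to 85.4, set as the call begins (left out, the last holds). The fingers move at their own pace and stop on an object; "squeeze" is the grip in N (left out, the last holds). Time passes only in rows, so rows that do not move let the fingers close. It gives the time, the measured TCP pose, the force and the opening at its end, in the units of the state.
- manip.get_state(): the state, without advancing time (a new reading comes with each control period).
- manip.get_image(name): name is "scene" or "side" or "wrist"; returns a dict with "frame" (384x512x3 uint8, blue, green, red), "K" (3x3 intrinsics, pixels), "k1" (the pictures are not rectified: a ray, as slopes to the right and down, at radius r is drawn at 1 + k1 r^2 times it, then the intrinsics apply), "rvec" (rotation vector, rad) and "tvec" (3), from world to camera coordinates, as OpenCV has them; the wrist camera has in their place "mount" (4x4, takes a point from camera to tool coordinates, whose origin is the TCP and whose axes are the tool frame's). Camera axes: x right, y down, z forward; pixel columns grow to the right and rows downward; lengths in m; the calibration is good to about 2 mm. A picture is of the moment at which its call begins: read the wrist's pose just before it. There is no depth.
- manip.sign_off(): hands the job in, once; it reports no verdict.
The state is a dict: "clock": time; "qpos": joint angles; "qd": joint speeds; "effort": joint torques, N m; "position": TCP position; "ee_rot": TCP orientation; "contact_force": force on the tool from outside, world axes, zero at the start; "moment": the same for the moment, N m; "width": finger opening in m.
Only numpy, scipy, OpenCV 4.12 (cv2) and the standard library are available. Lean on these libraries where they do the work, as an engineer would, in place of code of your own. Each camera call takes 0.05 s, during which the arm holds its last target. There are 200 camera calls.

## Working session

There is one attempt and no reset: what is moved stays moved. The work goes in short steps, Python scripts to look and compute and a tool call to move; the robot and the scene stay as the last step left them, time stands still between calls to the robot, and variables do not carry over. Pictures are saved under pics/ and viewed, about 8 in all and at most 12, crops included, and the job is handed in when it is done.

Besides the shell and the picture viewer there is one more tool, called after ">>>" as name(argument=value, ...) on one line, values as JSON. carry_out: Moves the arm, as the interface text tells. Its arguments: {"type":"object","properties":{"series":{"type":"array","items":{"type":"array"}},"fingers":{"type":"number"},"squeeze":{"type":"number"}},"required":["series"]}

```bash
mkdir -p pics; python3 - <<'E'
from rig import manip
import cv2,numpy as np
print(manip.get_state())
for n in ["scene","side"]:
    d=manip.get_image(n); cv2.imwrite(f"pics/{n}0.png",d["frame"]); print({k:v for k,v in d.items() if k!="frame"})
E
```

```text
{'clock': 0.0, 'qpos': array([-1.27297350e+00,  2.76577575e-01,  1.50616450e+00, -1.68007111e-06,
        1.36068464e+00, -1.21011593e-01]), 'qd': array([-7.53604865e-05,  3.85093520e-04, -1.05068408e-03,  5.97798160e-04,
        7.72933552e-04, -1.55942094e-04]), 'effort': array([-4.57784627e-04, -4.16774333e+01, -2.45802426e+01, -9.09161463e-05,
        1.10528211e-02,  1.91978410e-05]), 'position': array([ 0.23367872, -0.52478342,  0.23043714]), 'ee_rot': array([-5.88026475e-04,  8.38658166e-01, -5.44657360e-01, -7.03685710e-04]), 'contact_force': array([0.40724738, 0.43878086, 0.02902358]), 'moment': array([0.03917846, 0.02327603, 0.00462956]), 'width': 0.08535712224519369}
{'K': array([[350.71298629,   0.        , 256.30467313],
       [  0.        , 350.71298629, 188.03729294],
       [  0.        ,   0.        ,   1.        ]]), 'k1': -0.07787376154474106, 'rvec': array([ 0.9988999 ,  2.33889756, -1.17098142]), 'tvec': array([ 0.43921946, -0.19123003,  1.26819128])}
{'K': array([[411.15905323,   0.        , 250.32494036],
       [  0.        , 411.15905323, 185.67113036],
       [  0.        ,   0.        ,   1.        ]]), 'k1': -0.0024254681906134314, 'rvec': array([ 2.06391038, -0.09597147,  0.0311275 ]), 'tvec': array([-0.59674219,  0.11394366,  1.01527446])}
```

View pics/scene0.png

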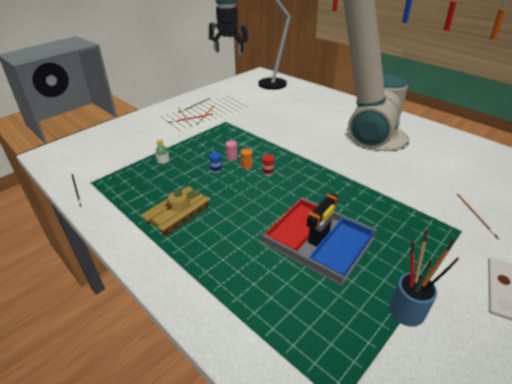

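View pics/side0.png

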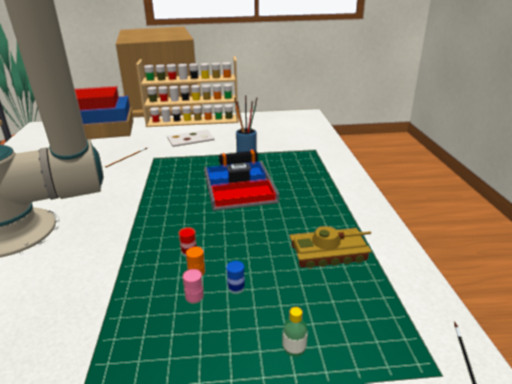

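Both cameras show the red jar at scene (268,164) / side (187,240), the blue jar at scene (215,161) / side (235,276), and the caddy with the red tray nearer the jars. The yellow button is on the blue-tray side. I'll enlarge the caddy for a pose fit.

```bash
cat > h.py <<'E'
from rig import manip
import cv2,numpy as np
from scipy.spatial.transform import Rotation as R
def cam(d,st=None):
    if "rvec" in d: return cv2.Rodrigues(d["rvec"])[0],np.array(d["tvec"])
    q=st["ee_rot"]; T=np.eye(4); T[:3,:3]=R.from_quat([q[1],q[2],q[3],q[0]]).as_matrix(); T[:3,3]=st["position"]
    M=np.linalg.inv(T@d["mount"]); return M[:3,:3],M[:3,3]
def dist(d): return np.array([d["k1"],0,0,0,0])
def ray(d,uv,st=None):
    Rm,t=cam(d,st); p=cv2.undistortPoints(np.array([[uv]],float),d["K"],dist(d))[0,0]
    return -Rm.T@t, Rm.T@np.array([p[0],p[1],1])
def onplane(d,uv,z,st=None):
    o,v=ray(d,uv,st); return o+v*(z-o[2])/v[2]
def proj(d,P,st=None):
    Rm,t=cam(d,st); return cv2.projectPoints(np.array(P,float).reshape(-1,3),cv2.Rodrigues(Rm)[0],t,d["K"],dist(d))[0][:,0]
def tri(*rs):
    A=0;b=0
    for o,v in rs:
        v=v/np.linalg.norm(v);Q=np.eye(3)-np.outer(v,v);A=A+Q;b=b+Q@o
    return np.linalg.solve(A,b)
E
python3 - <<'E'
from h import *
s=cv2.imread("pics/scene0.png");e=cv2.imread("pics/side0.png")
a=cv2.resize(s[185:285,255:385],None,fx=6,fy=6,interpolation=cv2.INTER_CUBIC)
cv2.imwrite("pics/c1.png",a)
ds=manip.get_image("scene");de=manip.get_image("side")
for n,a,b in [("red",(268,157),(187,232)),("blue",(215,155),(235,266)),("rbase",(268.5,173),(188,249)),("bbase",(215.5,171),(236,290))]:
    print(n,tri(ray(ds,a),ray(de,b)),onplane(ds,a,.055 if 'base' not in n else 0),onplane(de,b,.055 if 'base' not in n else 0))
E
```

```text
red [ 0.44858908 -0.12903215  0.05574968] [ 0.44587506 -0.13023286  0.055     ] [ 0.44954624 -0.12938422  0.055     ]
blue [ 0.5484656  -0.25554742  0.05512566] [ 0.54754351 -0.25582254  0.055     ] [ 0.5490009  -0.25592627  0.055     ]
rbase [ 0.44829817 -0.12318565  0.00267791] [ 0.44809867 -0.12536109  0.        ] [ 0.44616557 -0.11754292  0.        ]
bbase [ 0.549001   -0.25854188 -0.00427126] [ 0.55324766 -0.25348409  0.        ] [ 0.54864602 -0.26296225  0.        ]
```

View pics/c1.png

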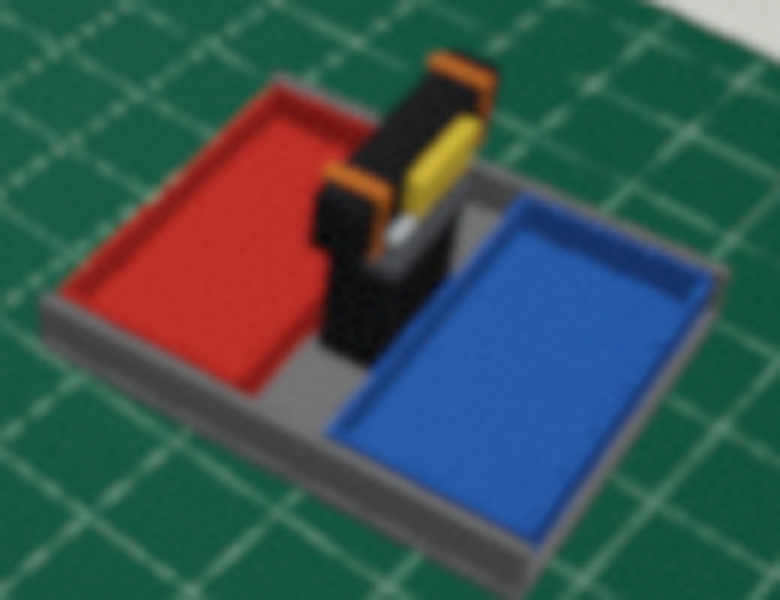

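The caddy's outer tray corners are clear, with the blue-tray side as +y (button side). Next is the pose fit, plus plans for the grasp poses.

```bash
python3 - <<'E'
from h import *
from scipy.optimize import least_squares
ds=manip.get_image("scene")
L=[((333,435),82,19,30),((515,195),-82,19,30),((715,275),-82,103,30),((540,550),82,103,30),((275,88),-82,-103,30),((62,292),82,-103,30),((247,395),82,-19,30),
((430,55),-55,-12,112),((495,72),-55,12,112),((328,170),55,-12,112),((388,190),55,12,112)]
uv=np.array([l[0] for l in L])/6+[255,185]-.4; P=np.array([l[1:] for l in L])/1000
def X(p): c,s=np.cos(p[2]),np.sin(p[2]); return P@np.array([[c,s,0],[-s,c,0],[0,0,1]])+[p[0],p[1],0]
best=min((least_squares(lambda p:(proj(ds,X(p))-uv).ravel(),[.5,.15,a],loss="soft_l1") for a in np.arange(-3,3,.7)),key=lambda r:r.cost)
p=best.x;print(p,np.degrees(p[2]),best.cost);print((proj(ds,X(p))-uv).round(1).tolist())
c,s=np.cos(p[2]),np.sin(p[2])
for n,y in(("red",-61),("blue",61)):print(n,p[:2]+np.array([-s*y,c*y])/1000)
st=manip.get_state();q=st["ee_rot"];Rt=R.from_quat([q[1],q[2],q[3],q[0]]).as_matrix();print(Rt.round(3),ds and manip.get_image("wrist")["mount"].round(3))
E
```

```text
[0.58017726 0.16051621 0.13922412] 7.976954366367859 20.66469950358416
[[-0.1, 0.3], [1.6, -0.3], [0.2, -0.3], [0.4, -1.5], [-0.5, -0.2], [-0.3, 1.4], [-0.6, -0.4], [3.6, -1.9], [2.1, -1.1], [-2.5, 4.5], [-2.6, 5.5]]
red [0.58864252 0.10010645]
blue [0.57171199 0.22092597]
[[ 0.407 -0.914 -0.   ]
 [-0.914 -0.407  0.001]
 [-0.001 -0.    -1.   ]] [[ 1.    -0.001 -0.001  0.   ]
 [ 0.001  0.963  0.271 -0.068]
 [ 0.    -0.271  0.963 -0.142]
 [ 0.     0.     0.     1.   ]]
```

```bash
cat >> h.py <<'E'
def go(x,y,z,yaw=None):
    """remaining shift in tool axes (mm) at present yaw, and after the turn; turn (deg about tool z)"""
    st=manip.get_state();q=st["ee_rot"];r=R.from_quat([q[1],q[2],q[3],q[0]]);Rt=r.as_matrix()
    now=np.degrees(np.arctan2(Rt[1,0],Rt[0,0])); d=(np.array([x,y,z])-st["position"])*1000
    print("t",round(st["clock"],2),"pos",st["position"].round(4),"yaw",now.round(1),"w",st["width"].round(4),"tilt",Rt[2].round(3),"q6",st["qpos"][5].round(2))
    print(" shift now",(Rt.T@d).round(1))
    if yaw is not None:
        dy=(yaw-now+90)%180-90
        print(" turn",-dy.round(1)," shift after turn",(R.from_euler('z',dy,degrees=True).as_matrix()@Rt).T.dot(d).round(1))
E
python3 - <<'E'
from h import *
ds=manip.get_image("scene");de=manip.get_image("side")
for n,a,b in [("orange",(247,152),(195,252)),("pink",(232,143),(193,275))]: print(n,tri(ray(ds,a),ray(de,b)))
go(.53,-.25,.2,8)
go(.53,-.25,.2,-60)
E
```

```text
orange [ 0.4682409  -0.19898447  0.05291811]
pink [ 0.46600492 -0.27106744  0.05475141]Traceback (most recent call last):
  File "<stdin>", line 4, in <module>
  File "h.py", line 25, in go
    print("t",round(st["clock"],2),"pos",st["position"].round(4),"yaw",now.round(1),"w",st["width"].round(4),"tilt",Rt[2].round(3),"q6",st["qpos"][5].round(2))
                                                                                        ^^^^^^^^^^^^^^^^^
AttributeError: 'float' object has no attribute 'round'
```

```bash
sed -i 's/st\["width"\].round(4)/round(float(st["width"]),4)/; s/-dy.round(1)/round(float(-dy),1)/' h.py
python3 - <<'E'
from h import *
go(.549,-.256,.18)
E
```

```text
t 0.4 pos [ 0.2338 -0.5253  0.2312] yaw -66.0 w 0.0854 tilt [-0. -0. -1.] q6 -0.12
 shift now [-117.8 -397.5   51.2]
```

>>> carry_out(series=[[[-11,-39,5],0],[[-11,-39,5],0],[[-11,-39,5],0],[[-11,-39,5],0],[[-11,-39,5],0],[[-11,-39,5],0],[[-11,-39,5],0],[[-11,-39,5],0],[[-11,-39,5],0],[[-11,-39,5],0]], fingers=70)

```text
clock: 1.23
position: [0.5495, -0.2702, 0.1794]
ee_rot: [0.004, 0.834, -0.552, 0.003]
contact_force: [0.8, -0.6, 0.6]
width: 0.07
```

```bash
python3 - <<'E'
from h import *
go(.549,-.256,.18)
st=manip.get_state(); d=manip.get_image("wrist"); cv2.imwrite("pics/w1.png",d["frame"]); print(proj(d,[[.549,-.256,.055],[.448,-.127,.055]],st))
E
```

```text
t 1.23 pos [ 0.5495 -0.2702  0.1794] yaw -67.0 w 0.07 tilt [ 0.01   0.004 -1.   ] q6 0.61
 shift now [-13.3  -5.1  -0.7]
[[241.52323313 173.9777022 ]
 [ 78.14041182 217.82594732]]
```

View pics/w1.png

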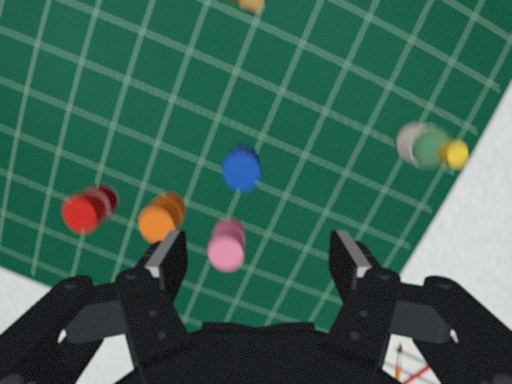

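The wrist view confirms blue's cap top at (241,173), within a pixel or two of the prediction. Red's is at (80,214), pink at (228,252) and clear of the fingers. I'll descend on blue.

>>> carry_out(series=[[[-13,-5,0],0],[[0,0,30],0],[[0,0,30],0],[[0,0,30],0],[[0,0,10],0]])

```text
clock: 1.7
position: [0.564, -0.247, 0.0787]
ee_rot: [-0.001, 0.838, -0.545, 0.01]
contact_force: [-0.9, -0.1, 0.1]
width: 0.07
```

```bash
python3 - <<'E'
from h import *
go(.549,-.256,.023)
E
```

```text
t 1.7 pos [ 0.564  -0.247   0.0787] yaw -66.1 w 0.07 tilt [ 0.015 -0.012 -1.   ] q6 0.63
 shift now [ 1.3 18.  55.5]
```

>>> carry_out(series=[[[1,17,0],0],[[0,0,0],0],[[0,0,0],0]])

```text
clock: 1.95
position: [0.5472, -0.2541, 0.0754]
ee_rot: [-0.001, 0.838, -0.545, 0.006]
contact_force: [0.1, -0.4, -0.6]
width: 0.0701
```

```bash
python3 - <<'E'
from h import *
go(.549,-.256,.023)
E
```

```text
t 1.95 pos [ 0.5472 -0.2541  0.0754] yaw -66.1 w 0.0701 tilt [ 0.01  -0.008 -1.   ] q6 0.6
 shift now [ 1.9 -0.5 52.5]
```

>>> carry_out(series=[[[1,0,18],0],[[0,0,18],0],[[0,0,12],0],[[0,0,3],0],[[0,0,0],0]])

```text
clock: 2.37
position: [0.5545, -0.2592, 0.0295]
ee_rot: [-0.002, 0.838, -0.546, 0.014]
contact_force: [-0.1, -0.2, -1.0]
width: 0.0699
```

```bash
python3 - <<'E'
from h import *
go(.549,-.256,.023)
E
```

```text
t 2.37 pos [ 0.5545 -0.2592  0.0295] yaw -66.2 w 0.0699 tilt [ 0.021 -0.018 -1.   ] q6 0.6
 shift now [-5.3  3.9  6.3]
```

>>> carry_out(series=[[[-5,4,5],0],[[0,0,0],0],[[0,0,0],0]])

```text
clock: 2.62
position: [0.5508, -0.2572, 0.0268]
ee_rot: [-0.002, 0.837, -0.546, 0.016]
contact_force: [0.5, -0.9, 0.8]
width: 0.0698
```

```bash
python3 - <<'E'
from h import *
go(.549,-.256,.023)
E
```

```text
t 2.62 pos [ 0.5508 -0.2572  0.0268] yaw -66.2 w 0.0698 tilt [ 0.026 -0.021 -0.999] q6 0.6
 shift now [-1.9  1.3  3.8]
```

Close enough; grip gently.

>>> carry_out(series=[[[-1,1,2],0],[[0,0,0],0],[[0,0,0],0],[[0,0,0],0],[[0,0,0],0],[[0,0,0],0]], fingers=20, squeeze=25)

```text
clock: 3.12
position: [0.5503, -0.257, 0.027]
ee_rot: [-0.002, 0.837, -0.546, 0.018]
contact_force: [-0.0, -0.4, -0.6]
width: 0.0342
```

```bash
python3 - <<'E'
from h import *
go(.549,-.256,.023)
print(manip.get_state()["qpos"])
E
```

```text
t 3.12 pos [ 0.5503 -0.257   0.027 ] yaw -66.2 w 0.0342 tilt [ 0.029 -0.023 -0.999] q6 0.6
 shift now [-1.6  0.9  3.9]
[-0.55311255  0.48196687  1.74095356  0.00369541  0.8819558   0.60043567]
```

>>> carry_out(series=[[[0,0,-15],0],[[0,0,-30],0],[[0,0,-40],0],[[0,0,-40],-7],[[0,0,-35],-7],[[0,0,-15],-7],[[0,0,0],-7]])

```text
clock: 3.7
position: [0.5426, -0.2531, 0.2058]
ee_rot: [0.002, 0.947, -0.321, 0.013]
contact_force: [0.8, -0.7, -0.0]
width: 0.0343
```

```bash
python3 - <<'E'
from h import *
go(.55,.230,.2,8)
d=manip.get_image("scene"); print(onplane(d,(412,318),0),onplane(d,(395,290),.08))
print(manip.get_state()["qpos"])
E
```

```text
t 3.7 pos [ 0.5426 -0.2531  0.2058] yaw -37.5 w 0.0343 tilt [ 0.026 -0.005 -1.   ] q6 0.1
 shift now [-288.1 -387.9    0.4]
 turn -45.5  shift after turn [  74.4 -477.3   10.2]
[0.62513482 0.42253206 0.        ] [0.65411447 0.37900668 0.08      ]
[-0.55421665  0.31254197  1.51822677  0.00284776  1.28508978  0.09517079]
```

>>> carry_out(series=[[[-11,-15,0],-7],[[-19,-33,0],-7],[[-15,-35,0],-7],[[-10,-37,0],-7],[[-6,-38,0],-7],[[-1,-38,0],-7],[[3,-38,0],-3],[[5,-38,0],0],[[5,-38,0],0],[[5,-38,0],0]])

```text
clock: 4.58
position: [0.541, 0.1148, 0.1921]
ee_rot: [0.008, 0.998, 0.063, 0.006]
contact_force: [1.6, 0.3, -0.2]
width: 0.034
```

```bash
python3 - <<'E'
from h import *
go(.55,.230,.2,8)
E
```

```text
t 4.58 pos [0.541  0.1148 0.1921] yaw 7.2 w 0.034 tilt [ 0.012  0.017 -1.   ] q6 -0.03
 shift now [  23.6 -113.    -9.6]
 turn -0.8  shift after turn [  25.1 -112.6   -9.6]
```

>>> carry_out(series=[[[7,-36,-4],0],[[8,-30,-2],0],[[5,-20,-2],0],[[0,0,0],0],[[0,0,0],0],[[0,0,0],0]])

```text
clock: 5.08
position: [0.5447, 0.2155, 0.1924]
ee_rot: [0.007, 0.998, 0.061, 0.001]
contact_force: [-0.5, -0.7, -0.2]
width: 0.0343
```

```bash
python3 - <<'E'
from h import *
go(.55,.230,.2,8)
st=manip.get_state(); d=manip.get_image("wrist"); cv2.imwrite("pics/w2.png",d["frame"])
c,s=np.cos(.139),np.sin(.139)
W=lambda x,y,z:[.5802+(c*x-s*y)/1e3,.1605+(s*x+c*y)/1e3,z/1e3]
print(proj(d,[W(82,19,30),W(-82,19,30),W(-82,103,30),W(82,103,30),W(0,0,112)],st).round(0).tolist())
E
```

```text
t 5.08 pos [0.5447 0.2155 0.1924] yaw 7.0 w 0.0343 tilt [ 0.001  0.015 -1.   ] q6 0.15
 shift now [  7.1 -13.6  -7.8]
 turn -1.0  shift after turn [  7.3 -13.5  -7.8]
[[361.0, 204.0], [208.0, 207.0], [203.0, 127.0], [368.0, 125.0], [293.0, 261.0]]
```

View pics/w2.png

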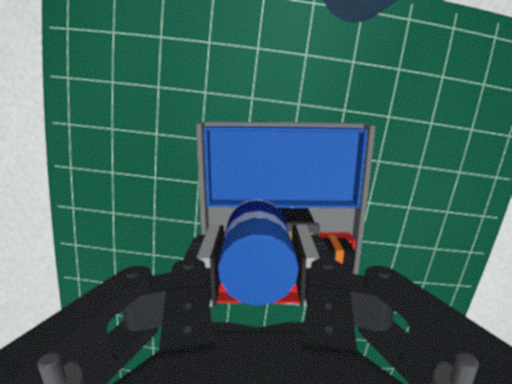

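The view shows the blue tray at (206–368, 127–207), agreeing with the caddy fit within ~2 px, and the jar firmly held. I'll move over and lower it.

>>> carry_out(series=[[[7,-15,0],-1],[[0,0,15],0],[[0,0,25],0],[[0,0,25],0],[[0,0,25],0],[[0,0,15],0],[[0,0,0],0],[[0,0,0],0]])

```text
clock: 5.8
position: [0.555, 0.2248, 0.0846]
ee_rot: [0.007, 0.998, 0.063, 0.003]
contact_force: [0.1, -0.9, -0.4]
width: 0.0345
```

```bash
python3 - <<'E'
from h import *
go(.551,.232,.04,8)
E
```

```text
t 5.8 pos [0.555  0.2248 0.0846] yaw 7.2 w 0.0345 tilt [ 0.006  0.014 -1.   ] q6 0.16
 shift now [-3.4 -8.3 44.5]
 turn -0.8  shift after turn [-3.3 -8.3 44.5]
```

>>> carry_out(series=[[[-3,-8,0],-0.8],[[0,-1,12],0],[[0,0,15],0],[[0,0,8],0],[[0,0,0],0],[[0,0,0],0]])

```text
clock: 6.3
position: [0.5561, 0.2359, 0.0558]
ee_rot: [0.005, 0.998, 0.07, 0.009]
contact_force: [0.5, 0.1, 0.2]
width: 0.0339
```

```bash
python3 - <<'E'
from h import *
go(.551,.232,.038,8); print(manip.get_state()["contact_force"])
E
```

```text
t 6.3 pos [0.5561 0.2359 0.0558] yaw 8.0 w 0.0339 tilt [ 0.018  0.011 -1.   ] q6 0.16
 shift now [-5.9  3.  17.7]
 turn -0.0  shift after turn [-5.9  3.  17.7]
[0.54521084 0.08843384 0.18866612]
```

>>> carry_out(series=[[[-2,0,8],0],[[0,0,5],0],[[0,0,2],0],[[0,0,0],0],[[0,0,0],0]])

```text
clock: 6.72
position: [0.556, 0.2364, 0.0425]
ee_rot: [0.004, 0.997, 0.07, 0.012]
contact_force: [-0.4, -0.1, 0.0]
width: 0.0343
```

```bash
python3 - <<'E'
from h import *
go(.551,.232,.038,8); print(manip.get_state()["contact_force"])
E
```

```text
t 6.72 pos [0.556  0.2364 0.0425] yaw 8.0 w 0.0343 tilt [ 0.024  0.01  -1.   ] q6 0.17
 shift now [-5.7  3.6  4.4]
 turn 0.0  shift after turn [-5.7  3.6  4.4]
[-0.40604907 -0.07537189  0.0087569 ]
```

>>> carry_out(series=[[[0,0,3],0],[[0,0,2],0],[[0,0,1.5],0],[[0,0,0],0]])

```text
clock: 7.05
position: [0.5571, 0.2359, 0.0382]
ee_rot: [0.005, 0.997, 0.07, 0.013]
contact_force: [-0.1, 0.9, -0.4]
width: 0.0343
```

```bash
python3 - <<'E'
from h import *
go(.551,.232,.038,8); print(manip.get_state()["contact_force"])
E
```

```text
t 7.05 pos [0.5571 0.2359 0.0382] yaw 8.0 w 0.0343 tilt [ 0.026  0.011 -1.   ] q6 0.17
 shift now [-6.6  3.   0.1]
 turn 0.0  shift after turn [-6.5  3.   0.1]
[-0.05259847  0.86230034 -0.42857813]
```

>>> carry_out(series=[[[0,0,1.5],0],[[0,0,1.5],0],[[0,0,0],0]])

```text
clock: 7.3
position: [0.5578, 0.2353, 0.0382]
ee_rot: [0.005, 0.997, 0.07, 0.014]
contact_force: [-0.1, 0.3, -0.5]
width: 0.0343
```

```bash
python3 - <<'E'
from h import *
go(.551,.232,.038,8); print(manip.get_state()["contact_force"])
E
```

```text
t 7.3 pos [0.5578 0.2353 0.0382] yaw 8.1 w 0.0343 tilt [ 0.028  0.012 -1.   ] q6 0.17
 shift now [-7.2  2.3  0. ]
 turn 0.1  shift after turn [-7.2  2.3  0. ]
[-0.13988763  0.27094335 -0.46735367]
```

Height has stopped at 0.0382, where the jar should be standing. Release and rise.

>>> carry_out(series=[[[0,0,0],0],[[0,0,0],0],[[0,0,0],0],[[0,0,0],0]], fingers=60)

```text
clock: 7.63
position: [0.5581, 0.2354, 0.0377]
ee_rot: [0.005, 0.997, 0.07, 0.015]
contact_force: [-0.1, -0.2, 0.4]
width: 0.0602
```

>>> carry_out(series=[[[0,0,-8],0],[[0,0,-20],0],[[0,0,-35],0],[[0,0,-35],0],[[0,0,-35],0],[[0,0,-15],0],[[0,0,0],0]])

```text
clock: 8.22
position: [0.5518, 0.2361, 0.1907]
ee_rot: [0.006, 0.997, 0.07, 0.01]
contact_force: [0.4, -0.6, 1.0]
width: 0.06
```

```bash
python3 - <<'E'
from h import *
go(.448,-.127,.18,0); 
d=manip.get_image("wrist"); cv2.imwrite("pics/w3.png",d["frame"])
E
```

```text
t 8.22 pos [0.5518 0.2361 0.1907] yaw 8.0 w 0.06 tilt [ 0.02   0.013 -1.   ] q6 0.16
 shift now [-153.8  344.9   12. ]
 turn 8.0  shift after turn [-104.   363.    13.2]
```

View pics/w3.png

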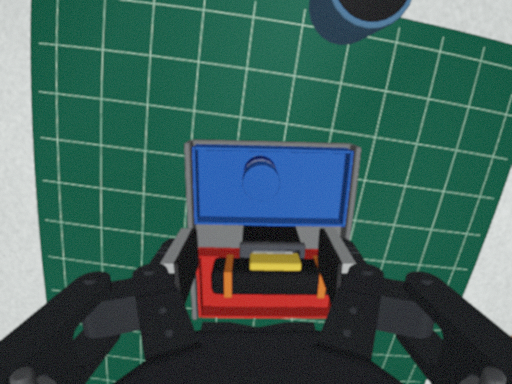

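Blue jar stands upright in the blue tray at (262,180), released. Next the red jar, keeping the yaw.

>>> carry_out(series=[[[-7,16,0],0],[[-15,34,0],0],[[-15,34,0],0],[[-15,34,0],0],[[-15,34,0],0],[[-15,34,0],0],[[-15,34,0],0],[[-15,34,0],0],[[-15,30,0],0],[[-8,16,0],0]])

```text
clock: 9.1
position: [0.4493, -0.0867, 0.1743]
ee_rot: [0.003, 0.997, 0.076, -0.001]
contact_force: [-1.4, 1.0, 0.2]
width: 0.0603
```

```bash
python3 - <<'E'
from h import *
go(.448,-.127,.18,8)
st=manip.get_state();d=manip.get_image("wrist"); cv2.imwrite("pics/w4.png",d["frame"]); print(proj(d,[[.448,-.127,.055],[.448,-.127,0]],st))
E
```

```text
t 9.1 pos [ 0.4493 -0.0867  0.1743] yaw 8.7 w 0.0603 tilt [-0.003  0.005 -1.   ] q6 -0.49
 shift now [-7.4 39.7 -5.5]
 turn 0.7  shift after turn [-6.9 39.8 -5.5]
[[250.92742948 222.69075701]
 [252.19247302 203.3792831 ]]
```

View pics/w4.png

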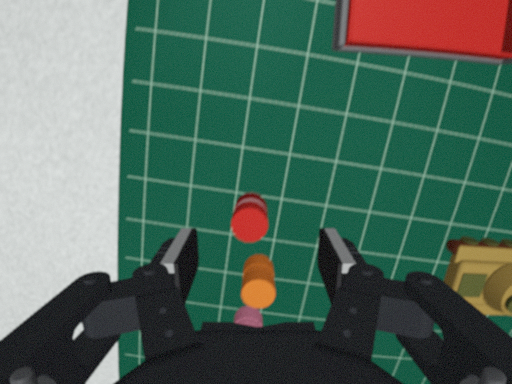

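Red cap top is at (250,224), 1 px from the prediction; the orange look-alike at (258,290) is clear of the jaws.

>>> carry_out(series=[[[-5,28,0],0],[[0,7,10],0],[[0,0,25],0],[[0,0,25],0],[[0,0,15],0],[[0,0,0],0],[[0,0,0],0]])

```text
clock: 9.73
position: [0.4426, -0.1239, 0.0878]
ee_rot: [-0.001, 0.997, 0.072, -0.008]
contact_force: [-0.7, -0.2, 0.5]
width: 0.0601
```

```bash
python3 - <<'E'
from h import *
go(.448,-.127,.026,8)
E
```

```text
t 9.73 pos [ 0.4426 -0.1239  0.0878] yaw 8.2 w 0.0601 tilt [-0.016 -0.003 -1.   ] q6 -0.56
 shift now [ 5.9  4.  61.7]
 turn 0.2  shift after turn [ 5.9  4.  61.7]
```

>>> carry_out(series=[[[6,4,0],0],[[0,0,10],0],[[0,0,15],0],[[0,0,8],0],[[0,0,0],0],[[0,0,0],0]])

```text
clock: 10.23
position: [0.4525, -0.1267, 0.0545]
ee_rot: [0.0, 0.997, 0.073, -0.005]
contact_force: [-0.1, 0.0, 0.6]
width: 0.0603
```

```bash
python3 - <<'E'
from h import *
go(.448,-.127,.026,8)
E
```

```text
t 10.23 pos [ 0.4525 -0.1267  0.0545] yaw 8.3 w 0.0603 tilt [-0.011 -0.001 -1.   ] q6 -0.56
 shift now [-4.2 -0.3 28.5]
 turn 0.3  shift after turn [-4.2 -0.3 28.5]
```

>>> carry_out(series=[[[-3,0,5],0],[[0,0,13],0],[[0,0,9],0],[[0,0,0],0],[[0,0,0],0]])

```text
clock: 10.65
position: [0.4506, -0.1279, 0.0282]
ee_rot: [0.001, 0.997, 0.073, -0.003]
contact_force: [0.4, -0.3, -0.8]
width: 0.0596
```

```bash
python3 - <<'E'
from h import *
go(.448,-.127,.026,8)
E
```

```text
t 10.65 pos [ 0.4506 -0.1279  0.0282] yaw 8.4 w 0.0596 tilt [-0.007  0.002 -1.   ] q6 -0.56
 shift now [-2.4 -1.3  2.2]
 turn 0.4  shift after turn [-2.4 -1.3  2.2]
```

>>> carry_out(series=[[[-2,-1,1],0],[[0,0,0],0],[[0,0,0],0],[[0,0,0],0],[[0,0,0],0]], fingers=20, squeeze=25)

```text
clock: 11.07
position: [0.4488, -0.1275, 0.0285]
ee_rot: [0.002, 0.997, 0.073, -0.002]
contact_force: [0.7, 0.6, -0.4]
width: 0.0343
```

```bash
python3 - <<'E'
from h import *
go(.5705,.086,.15,8)
E
```

```text
t 11.07 pos [ 0.4488 -0.1275  0.0285] yaw 8.4 w 0.0343 tilt [-0.005  0.003 -1.   ] q6 -0.56
 shift now [ 150.9 -193.1 -122.8]
 turn 0.4  shift after turn [ 149.6 -194.1 -122.8]
```

>>> carry_out(series=[[[0,0,-12],0],[[0,0,-30],0],[[0,0,-35],0],[[0,0,-30],0],[[10,-13,-10],0],[[22,-28,0],0],[[22,-28,0],0],[[22,-28,0],0],[[22,-28,0],0],[[22,-28,0],0]])

```text
clock: 11.9
position: [0.548, 0.042, 0.153]
ee_rot: [0.004, 0.998, 0.067, -0.001]
contact_force: [0.5, -0.3, -0.4]
width: 0.0337
```

```bash
python3 - <<'E'
from h import *
go(.5705,.086,.15,8)
E
```

```text
t 11.9 pos [0.548 0.042 0.153] yaw 7.7 w 0.0337 tilt [-0.002  0.007 -1.   ] q6 -0.18
 shift now [ 28.2 -40.6   2.6]
 turn -0.3  shift after turn [ 28.4 -40.5   2.6]
```

>>> carry_out(series=[[[12,-17,0],0],[[4,-6,0],0],[[0,0,0],0],[[0,0,0],0]])

```text
clock: 12.23
position: [0.5643, 0.0745, 0.1526]
ee_rot: [0.003, 0.997, 0.071, 0.001]
contact_force: [-0.2, -0.4, -0.0]
width: 0.0339
```

```bash
python3 - <<'E'
from h import *
go(.5705,.086,.04,8)
E
```

```text
t 12.23 pos [0.5643 0.0745 0.1526] yaw 8.2 w 0.0339 tilt [ 0.001  0.005 -1.   ] q6 -0.13
 shift now [  7.6 -11.1 112.6]
 turn 0.2  shift after turn [  7.5 -11.1 112.6]
```

>>> carry_out(series=[[[6,-8,5],0],[[0,0,20],0],[[0,0,25],0],[[0,0,20],0],[[0,0,8],0],[[0,0,0],0],[[0,0,0],0]])

```text
clock: 12.82
position: [0.5682, 0.0769, 0.0725]
ee_rot: [0.004, 0.998, 0.067, 0.001]
contact_force: [-0.3, -0.2, -0.3]
width: 0.0337
```

```bash
python3 - <<'E'
from h import *
go(.5705,.086,.04,8)
E
```

```text
t 12.82 pos [0.5682 0.0769 0.0725] yaw 7.6 w 0.0337 tilt [ 0.002  0.008 -1.   ] q6 -0.11
 shift now [ 3.5 -9.  32.5]
 turn -0.4  shift after turn [ 3.5 -9.  32.5]
```

>>> carry_out(series=[[[2,-6,0],0],[[0,0,8],0],[[0,0,12],0],[[0,0,4],0],[[0,0,0],0],[[0,0,0],0]])

```text
clock: 13.32
position: [0.5734, 0.0831, 0.0519]
ee_rot: [0.004, 0.998, 0.066, 0.006]
contact_force: [-0.0, -0.1, -1.2]
width: 0.0342
```

```bash
python3 - <<'E'
from h import *
go(.5705,.086,.0395,8)
E
```

```text
t 13.32 pos [0.5734 0.0831 0.0519] yaw 7.6 w 0.0342 tilt [ 0.012  0.009 -1.   ] q6 -0.1
 shift now [-2.7 -3.4 12.4]
 turn -0.4  shift after turn [-2.7 -3.4 12.4]
```

>>> carry_out(series=[[[0,-1,5],0],[[0,0,4],0],[[0,0,3],0],[[0,0,2],0],[[0,0,2],0],[[0,0,0],0]])

```text
clock: 13.82
position: [0.5756, 0.0841, 0.0393]
ee_rot: [0.004, 0.998, 0.066, 0.009]
contact_force: [1.0, -0.0, -1.3]
width: 0.0345
```

```bash
python3 - <<'E'
from h import *
go(.5705,.086,.0395,8)
E
```

```text
t 13.82 pos [0.5756 0.0841 0.0393] yaw 7.6 w 0.0345 tilt [ 0.017  0.01  -1.   ] q6 -0.1
 shift now [-4.8 -2.5 -0.4]
 turn -0.4  shift after turn [-4.8 -2.5 -0.4]
```

>>> carry_out(series=[[[0,0,0],0],[[0,0,0],0],[[0,0,0],0],[[0,0,0],0]], fingers=60)

```text
clock: 14.15
position: [0.5761, 0.0841, 0.0395]
ee_rot: [0.004, 0.998, 0.066, 0.01]
contact_force: [-0.2, 0.2, -0.5]
width: 0.0603
```

>>> carry_out(series=[[[0,0,-8],0],[[0,0,-20],0],[[0,0,-35],0],[[0,0,-40],0],[[0,0,-40],0],[[0,0,-25],7],[[0,0,-10],7],[[0,0,0],7],[[0,0,0],7],[[0,0,0],7]])

```text
clock: 14.98
position: [0.5717, 0.0855, 0.23]
ee_rot: [0.001, 0.969, -0.245, 0.01]
contact_force: [-0.3, -0.2, -0.3]
width: 0.0604
```

>>> carry_out(series=[[[0,0,0],7],[[0,0,0],7],[[0,0,0],7],[[0,0,0],7],[[0,0,0],7],[[0,0,0],7],[[0,0,0],4],[[0,0,0],0]], fingers=85)

```text
clock: 15.65
position: [0.5706, 0.0857, 0.2348]
ee_rot: [-0.004, 0.789, -0.614, 0.011]
contact_force: [-0.6, -0.4, -0.1]
width: 0.0847
```

```bash
python3 - <<'E'
from h import *
go(.580,.1605,.19,-82)
E
```

```text
t 15.65 pos [0.5706 0.0857 0.2348] yaw -75.7 w 0.0847 tilt [ 0.012 -0.02  -1.   ] q6 1.36
 shift now [-70.7 -26.7  44.5]
 turn 6.3  shift after turn [-73.3 -18.8  44.3]
```

>>> carry_out(series=[[[-18,-6,0],6],[[-28,-7,10],0],[[-18,-4,10],0],[[0,0,5],0],[[0,0,0],0]])

```text
clock: 16.07
position: [0.5775, 0.1524, 0.2109]
ee_rot: [-0.005, 0.757, -0.653, 0.012]
contact_force: [0.3, -0.3, -0.5]
width: 0.0851
```

```bash
python3 - <<'E'
from h import *
go(.580,.1605,.19,-82)
st=manip.get_state();d=manip.get_image("wrist"); cv2.imwrite("pics/w5.png",d["frame"])
c,s=np.cos(.139),np.sin(.139)
W=lambda x,y,z:[.5802+(c*x-s*y)/1e3,.1605+(s*x+c*y)/1e3,z/1e3]
print(proj(d,[W(0,0,112),W(55,12,112),W(55,-12,112),W(-55,-12,112),W(-55,12,112),W(0,18,107)],st).round(0).tolist())
E
```

```text
t 16.07 pos [0.5775 0.1524 0.2109] yaw -81.6 w 0.0851 tilt [ 0.011 -0.024 -1.   ] q6 1.58
 shift now [-7.8 -3.1 20.9]
 turn 0.4  shift after turn [-7.9 -3.1 20.9]
[[247.0, 186.0], [231.0, 118.0], [262.0, 118.0], [261.0, 247.0], [233.0, 247.0], [226.0, 184.0]]
```

View pics/w5.png

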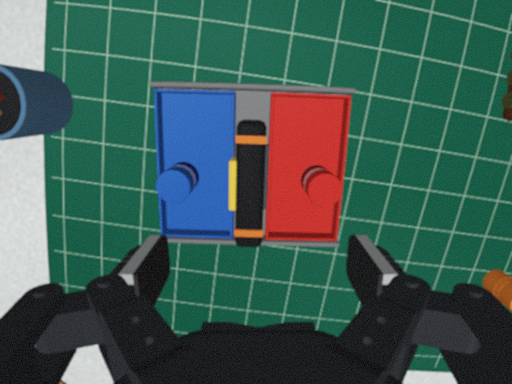

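Red jar is standing in the red tray (322,188), blue in the blue (177,184). The grip centre is at (251,184), about 3 mm toward red of the prediction, so I aim at (0.5804, 0.158).

>>> carry_out(series=[[[-4,-2,5],0],[[0,0,20],0],[[0,0,30],0],[[0,0,15],0],[[0,0,0],0],[[0,0,0],0]], fingers=60)

```text
clock: 16.62
position: [0.5842, 0.1528, 0.1429]
ee_rot: [-0.008, 0.756, -0.654, 0.015]
contact_force: [0.4, 0.9, 0.2]
width: 0.06
```

```bash
python3 - <<'E'
from h import *
go(.5804,.158,.081,-82)
E
```

```text
t 16.62 pos [0.5842 0.1528 0.1429] yaw -81.7 w 0.06 tilt [ 0.012 -0.033 -0.999] q6 1.58
 shift now [-6.5  5.1 61.7]
 turn 0.3  shift after turn [-6.5  5.1 61.7]
```

>>> carry_out(series=[[[-6,5,0],0],[[0,0,10],0],[[0,1,15],0],[[0,1,8],0],[[0,0,0],0],[[0,0,0],0]])

```text
clock: 17.12
position: [0.5804, 0.1577, 0.1132]
ee_rot: [-0.012, 0.756, -0.654, 0.019]
contact_force: [-0.0, -0.8, -0.1]
width: 0.0602
```

```bash
python3 - <<'E'
from h import *
go(.5804,.158,.081,-82)
E
```

```text
t 17.12 pos [0.5804 0.1577 0.1132] yaw -81.8 w 0.0602 tilt [ 0.013 -0.043 -0.999] q6 1.59
 shift now [-0.7  1.3 32.2]
 turn 0.2  shift after turn [-0.7  1.3 32.2]
```

>>> carry_out(series=[[[0,1,20],0],[[0,1,14],0],[[0,0,0],0]])

```text
clock: 17.37
position: [0.5825, 0.1578, 0.0816]
ee_rot: [-0.015, 0.756, -0.654, 0.021]
contact_force: [0.6, 0.1, 0.1]
width: 0.0599
```

```bash
python3 - <<'E'
from h import *
go(.5804,.158,.081,-82); print(manip.get_state()["contact_force"])
E
```

```text
t 17.37 pos [0.5825 0.1578 0.0816] yaw -81.7 w 0.0599 tilt [ 0.013 -0.05  -0.999] q6 1.59
 shift now [-0.5  2.1  0.5]
 turn 0.3  shift after turn [-0.5  2.1  0.5]
[0.64491738 0.13505766 0.07884092]
```

>>> carry_out(series=[[[0,1,0],0],[[0,0,0],0],[[0,0,0],0],[[0,0,0],0],[[0,0,0],0]], fingers=10, squeeze=55)

```text
clock: 17.78
position: [0.5818, 0.1585, 0.0839]
ee_rot: [-0.016, 0.755, -0.655, 0.021]
contact_force: [0.2, 1.2, -5.7]
width: 0.0232
```

```bash
python3 - <<'E'
from h import *
go(.5804,.158,.19,-82); print(manip.get_state()["contact_force"],manip.get_state()["moment"])
E
```

```text
t 17.78 pos [0.5818 0.1585 0.0839] yaw -81.9 w 0.0232 tilt [ 0.011 -0.051 -0.999] q6 1.59
 shift now [   1.4   -4.  -106. ]
 turn 0.1  shift after turn [   1.4   -4.  -106. ]
[ 0.24209703  1.18641219 -5.73598117] [ 0.21093839 -0.02028374 -0.44865342]
```

Opening 23.2 mm means the button is fully in. Pull straight up, in world vertical.

>>> carry_out(series=[[[0,-0.5,-8],0],[[0,-0.5,-12],0],[[0,-0.6,-12],0],[[0,-0.6,-12],0],[[0,-0.6,-12],0]])

```text
clock: 18.2
position: [0.5818, 0.1584, 0.1383]
ee_rot: [-0.015, 0.754, -0.656, 0.019]
contact_force: [0.7, 0.2, -5.8]
width: 0.0236
```

```bash
python3 - <<'E'
from h import *
go(.5818,.1585,.183,-82); print(manip.get_state()["contact_force"],manip.get_state()["moment"])
E
```

```text
t 18.2 pos [0.5818 0.1584 0.1383] yaw -82.1 w 0.0236 tilt [ 0.01  -0.047 -0.999] q6 1.59
 shift now [  0.4  -2.2 -44.6]
 turn -0.1  shift after turn [  0.4  -2.2 -44.6]
[ 0.69102775  0.2020775  -5.80748649] [ 0.18485572 -0.11837847 -0.27836544]
```

Up 54 mm with a steady ~5.8 N, past the first stop.

>>> carry_out(series=[[[0,-0.5,-12],0],[[0,-0.5,-12],0],[[0,-0.4,-9],0],[[0,-0.3,-6],0],[[0,-0.2,-4],0],[[0,-0.2,-4],0]])

```text
clock: 18.7
position: [0.5816, 0.1584, 0.1842]
ee_rot: [-0.014, 0.754, -0.657, 0.019]
contact_force: [10.3, 2.3, -37.0]
width: 0.0229
```

```bash
python3 - <<'E'
from h import *
go(.5818,.1585,.183,-82); print(manip.get_state()["contact_force"],manip.get_state()["moment"])
E
```

```text
t 18.7 pos [0.5816 0.1584 0.1842] yaw -82.1 w 0.0229 tilt [ 0.01  -0.046 -0.999] q6 1.59
 shift now [-0.1 -0.1  1.2]
 turn -0.1  shift after turn [-0.1 -0.1  1.2]
[ 10.28201936   2.28980155 -37.02545506] [ 0.50048966 -1.61877113 -0.26490445]
```

The hard stop is reached (37 N at +100 mm). I'll ease to a gentle upward hold.

>>> carry_out(series=[[[0,-0.1,-1.5],0],[[0,-0.1,-1.5],0],[[0,-0.1,-1.5],0]])

```text
clock: 18.95
position: [0.5816, 0.1584, 0.184]
ee_rot: [-0.012, 0.754, -0.657, 0.017]
contact_force: [3.3, 0.8, -16.9]
width: 0.023
```

```bash
python3 - <<'E'
from h import *
d=manip.get_image("side");e=manip.get_image("scene")
a=cv2.resize(d["frame"][90:220,180:300],None,fx=4,fy=4,interpolation=cv2.INTER_CUBIC)
cv2.imwrite("pics/f.png",np.hstack([a[:,:400],cv2.resize(e["frame"][130:290,250:370],(390,520))]))
go(.5818,.1585,.183,-82); print(manip.get_state()["contact_force"])
E
```

```text
t 19.05 pos [0.5816 0.1584 0.184 ] yaw -82.2 w 0.0229 tilt [ 0.01  -0.041 -0.999] q6 1.59
 shift now [-0.1 -0.1  1. ]
 turn -0.2  shift after turn [-0.1 -0.1  1. ]
[  4.73768406  -0.26337242 -17.12631846]
```

View pics/f.png

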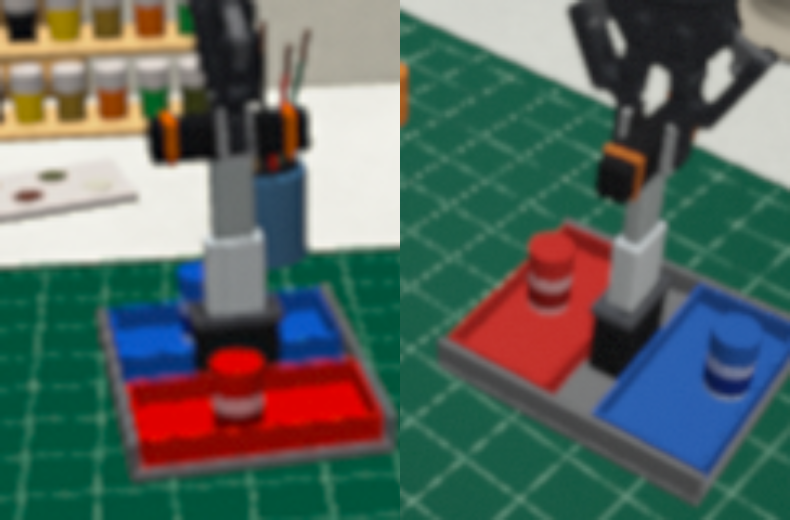

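Both jars stand upright in their own trays, and the handle is extended with both telescoping stages out. It is held at the stop with about 17 N upward. Handing in.

```bash
python3 -c "
from rig import manip
print(manip.sign_off())"
```

```text
the job is handed in; nothing more can be done
None
```

The job is done and handed in at about 19 s of the 67 s allowed. The blue-capped jar stands released in the blue tray and the red-capped jar released in the red tray. The handle is held at its second stop with the button squeezed in.

**Handle and button:** I gripped the handle with 55 N and pulled it straight up. It moved freely past the first stop at a steady 6 N. It then stopped hard after 100 mm, where the pull briefly reached 37 N. I eased that to a hold of about 17 N upward. The finger opening reads 23 mm, against a grip 24 mm thick, so the button is fully in.

**Last checks:** The final pictures showed both jars upright in the right trays and both telescoping stages out. I did not touch the tank, glue bottle, brush pot or look-alike jars.

**Disagreements:**
- The wrist camera put the grip about 3 mm nearer the red tray than my caddy fit did. I followed the wrist camera.
- The tool crept to about 3° of tilt during the moves. The jars and the grip showed no harm from it.

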